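# Put the piston away in the wide tip-out bin

## Robot

A 7-joint arm with a two-finger parallel gripper is mounted at the origin on a cart in front of the work surface, level with it; the furniture and walls round the work are solid. World frame = base frame: x ahead of the robot, y to its left, z up, the work surface at z = 0. Lengths are in mm, angles in degrees, forces in N, time in s.
With the tool pointing down it reaches from about 400 to 875 mm from the base axis. Payload 6.5 kg.
Tool frame: the origin (TCP) lies between the finger pads; the fingertips stand 8 mm ahead of it and the grasp point (between the pads) lies 11 mm behind it; z points along the fingers, y is the direction in which the jaws open and shut (so a half turn about z gives the same grasp; the last joint's range is limited). The gripper opens to 85 mm and grips with 20 to 120 N. Pads are 22 mm wide; open, the fingers measure 114 mm over their backs; the gripper's body (76 mm by 85 mm) begins 54 mm behind the grasp point. The pads swing forward as they close: fully open they stand 13 mm farther back than shut.
Start: joints at [-74.267, 30.733, -0.252, 88.115, 0.149, 61.152, -4.079], TCP at [217.252, 612.611, 239.29] pointing down, gripper open.
Joint ranges: [-154.64, 154.64], [-21.42, 123.67], [-72.66, 72.17], [13.99, 137.28], [-74.86, 254.86], [10.95, 109.41], [-158.01, 158.01]. Speed limits (degrees/s): [136.94, 136.94, 180, 180, 180, 180, 180].

## Interface

Orientations are given as [roll, pitch, yaw] about the fixed x, y, z axes, in that order (R = Rz(yaw) Ry(pitch) Rx(roll)).
In Python, from bench import * gives the robot as it stands.
- The arm moves only by the shell command python3 -m jog 'ROWS' [OPENING]. ROWS is JSON, a list of rows, each a list of 2 entries, a list of its own where there are three numbers: the shift along the tool's x, y, z in m, then the turn about the tool's z in degrees. In form: [[[dx, dy, dz], turn], ...]. A call has 1 to 5 rows; each row shifts and turns the commanded pose from where the row before left it, along the tool's axes as they then stand; what a row does not reach is not made up. A row lasts 1/8 s, in which the tool goes at most 62.5 mm and 10.7 degrees, less where a joint would pass 70% of its speed; a pose out of reach is approached as far as the arm can. A call is refused whole if a number of a shift passes 0.0625 or a number of a turn 10.7, either way. A call with a gripper value outside its range is refused whole. OPENING is the finger opening in m, from 0 to 0.0854, set as the call begins (- or left out, the last holds). The fingers move at their own pace and stop on an object; the grip force is fixed at half the most. Time passes only in rows, so rows that do not move let the fingers close. It gives the time, the measured TCP pose, the force and the opening at its end, in the units of the state.
- read_state(): the state, without advancing time (a new reading comes with each control period).
- read_camera(name): name is "side" or "top"; returns (picture, depth): 384x512x3 uint8, red, green, blue; 384x512 float32, mm along the optical axis (not along the pixel's ray), 0 where there is no reading.
- calibration(name): a dict with "fx", "fy", "cx", "cy" (pixels), "position" and "attitude" of the camera in the world. Camera axes: x right, y down, z forward; pixel columns grow to the right and rows downward; lengths in mm; the calibration is good to about 2 mm. A picture is of the moment at which its call begins. calibration takes no time and is no camera call.
- finish_job(): hands the job in, once; it reports no verdict.
Trained networks look in the newest picture that a camera, given by its name, has taken for a name from the list of things; names that differ only in an ending like _2 or _b are one class to them, and where a whole thing is asked for, a point or a joint stands for the part that bears it (a point fixed in the world has none). Each returns a list of dicts, best first, with "conf" (0 to 1); they miss things now and then, are a little off and sometimes report something else, mostly with a low value. They report only what shows in the picture. A call takes as long as a camera call. They do not tell look-alikes from the thing itself.
- look_for(camera, thing): "pixel" ([column, row] in pixels, amid what is visible of it).
- cut_out(camera, thing): "mask" (384x512 bool, what is visible of it) and "pixel" ([column, row] in pixels, amid what is visible of it).
- landmark_of(camera, thing): "pixel" ([column, row] in pixels: a listed point, or the origin of a listed thing).
The state is a dict: "t": time; "q": joint angles; "joint_vel": joint speeds; "joint_torque": joint torques, N m; "tool_pos": TCP position; "ee_rot": TCP orientation; "force": force on the tool from outside, world axes, zero at the start; "torque": the same for the moment, N m; "finger_gap": finger opening in mm.
Only numpy, scipy, OpenCV 4.12 (cv2) and the standard library are available. Lean on these libraries where they do the work, as an engineer would, in place of code of your own. Each camera call takes 0.05 s, during which the arm holds its last target.

## Task

Put the loose piston away in the wider of the two tip-out bins: pull that bin's bottom-hinged door right down by its handle, put the piston in the bin behind the door, let go of it, then push the door back up until it is fully home. Leave the narrow bin shut and do not disturb the other parts on the bench.

Things in the scene. Friction and masses are not known exactly. Their poses are not given: they have to be found in the camera images.
- piston_2: the piston that is put away: the only piston on the bench, a light-alloy cylinder about 55 mm in diameter and 48 mm tall, 0.11 to 0.23 kg, standing on its skirt on the worktop at any yaw, left of the bins. Origin at the centre of its underside
- piston_centre (a point): centre of the piston, half-way up (24 mm over its underside)
- wide_unit: the wide tip-out bin unit: grey sheet-metal frame 150 mm wide (y), 78 mm deep (x), 150 mm high, fixed to the worktop, with roof, back and sides. Origin on the worktop below the middle of its front; x points level from the front into the unit, y along its front, z up. The two units stand side by side in either order, at least 35 mm apart
- wide_door (a joint): angle of the wide unit's bottom-hinged door, rad: 0 = upright, fully home on its stop; 1.0 = right down towards the robot (-x of the unit), leaning 57 degrees forward on its stop. It starts shut or up to 0.15 ajar. The hinge is stiff: the door stays where it is left; about 2 to 6 N at the handle moves it. An open-topped bin is fixed to its inner side and tips with it
- wide_hinge (a point): middle of the wide door's hinge line, which runs along the wide unit's y, 20 mm over the worktop at the unit's front
- wide_handle (a point): middle of the wide door's handle, a straight round bar 10 mm thick, 90 mm long, parallel to the hinge line, on two arms. Door shut: 35 mm in front of the panel, 155 mm above the hinge line, 25 mm over the roof. Can be pinched from above, a finger on either side. Door right down: 149 mm in front of the hinge line, 74 mm over the worktop, the door's top edge 44 mm behind it
- wide_edge (a point): middle of the top edge of the wide door's panel (3 mm thick), 125 mm from the hinge line. With the door right down the bin's mouth opens upward in front of the frame: from this edge, 105 mm in front of the hinge line and 88 mm over the worktop, back to the bin's rear wall at about the hinge line, 94 mm over the worktop. A piston let go in the mouth drops or slides into the bin
- wide_bin (a point): middle of the wide bin's floor; tips with the door. Axes are those of wide_unit when the door is shut: x back from the panel (inside walls at -33 and +29 mm), y along the hinge (inside walls at +-65 mm), z up from the floor. Rear wall 37 mm high; side walls 37 mm at the rear, 85 mm high near the panel; walls 3 mm thick
- narrow_door (a joint): angle of the narrow unit's door, 0 = shut, where it must stay; it works as the wide one does
- narrow_unit: the narrow tip-out bin unit: the same but 95 mm wide, with a 63 mm handle bar; not used. Origin and axes as for wide_unit
- bearing_1: bystander: ball bearing lying flat, 47 mm in diameter, 14 mm high
- tape_roll: bystander: roll of black tape lying flat, 66 mm in diameter, 19 mm high
- sprocket_small: bystander: small toothed sprocket lying flat, 68 mm in diameter, 13 mm high
- hub_spacer: bystander: alloy ring, 38 mm in diameter, 30 mm high
Mind the look-alikes: they are no part of the job. Leave any pink look-alike of the piston_2 alone.

How it is judged (in metres and radians):
On the way, in this order (a step that is already met when the one before it is completed fails the run):
1. the wide bin's door is pulled right down (over 0.8 rad) (value of joint wide_door above 0.8 rad), for 0.2 s.
2. the piston is in the wide bin, let go, while the door is still down (over 0.6 rad) (x of piston_centre in the frame of wide_bin between -0.036 and 0.036 m and y of piston_centre in the frame of wide_bin between -0.068 and 0.068 m and z of piston_centre in the frame of wide_bin between 0 and 0.08 m and contact force between piston_2 and the fingers below 0.3 N and value of joint wide_door above 0.6 rad), for 0.2 s.
At the end, for the whole second after the job is handed in: The wide door is shut to within 0.06 rad (about 9 mm at the handle), the piston lies at rest inside the wide bin (its centre between the bin's walls and 0 to 80 mm over its floor), and the narrow door is shut to within 0.06 rad (x of piston_centre in the frame of wide_bin between -0.036 and 0.036 m and y of piston_centre in the frame of wide_bin between -0.068 and 0.068 m and z of piston_centre in the frame of wide_bin between 0 and 0.08 m and value of joint each of wide_door, narrow_door below 0.06 rad and linear speed of piston_2 below 0.03 m/s); the robot touches nothing.
It fails at once if the narrow bin's door is opened (over 0.15 rad) (value of joint narrow_door above 0.15 rad).
It fails at once if the bearing_1 is moved more than 40 mm (distance of bearing_1 from where it was at the start of the episode above 0.04 m).
It fails at once if the tape_roll is moved more than 40 mm (distance of tape_roll from where it was at the start of the episode above 0.04 m).
It fails at once if the sprocket_small is moved more than 40 mm (distance of sprocket_small from where it was at the start of the episode above 0.04 m).
It fails at once if the hub_spacer is moved more than 40 mm (distance of hub_spacer from where it was at the start of the episode above 0.04 m).
It also fails if it takes over 72 s, if anything falls off the work surface, if the arm or the gripper's body presses on something with over 40 N, if the wrist force passes 120 N, or if a joint passes its speed limit or range.

## Working session

There is one attempt and no reset: what is moved stays moved. The work goes in short steps, Python scripts to look and compute and a shell command to move; the robot and the scene stay as the last step left them, time stands still between calls to the robot, and variables do not carry over. Pictures are saved under pics/ and viewed, and the job is handed in when it is done.

```bash
ls; mkdir -p pics
python3 - <<'E'
from bench import *
import cv2
s=read_state();print({k:s[k] for k in('t','tool_pos','ee_rot','force','finger_gap')})
for c in('side','top'):
    p,d=read_camera(c);cv2.imwrite(f'pics/{c}0.png',p[:,:,::-1]);print(c,calibration(c))
    for n in('piston_2','wide_handle','wide_hinge','wide_edge','wide_unit','narrow_unit'):
        print(n,[(r['pixel'],round(r['conf'],2)) for r in landmark_of(c,n)][:3])
E
```

```text
pics
{'t': 0.0, 'tool_pos': array([217.08344063, 612.01355712, 238.3863956 ]), 'ee_rot': array([-1.79898739e+02,  8.13455032e-03,  1.60476882e+02]), 'force': array([-0.70246461, -0.36976867, -0.3597373 ]), 'finger_gap': 85.45197661529559}
side {'fx': 371.8803597760538, 'fy': 371.8803597760538, 'cx': 250.42569668588314, 'cy': 193.52543763416344, 'position': array([322.74876696, 903.70462906, 505.44269535]), 'attitude': array([-111.4489697 ,   -0.73802345, -165.50360393])}
piston_2 [([234.9, 270.4], 0.85)]
wide_handle [([273.3, 149.5], 0.65)]
wide_hinge [([259.7, 191.8], 0.96)]
wide_edge [([260.9, 159.0], 0.61)]
wide_unit [([260.2, 193.7], 0.65)]
narrow_unit [([250.2, 216.5], 0.74)]
top {'fx': 373.1140263834255, 'fy': 373.1140263834255, 'cx': 255.661558523851, 'cy': 190.72951295492047, 'position': array([ 354.10252913,   21.02702367, 1264.36337277]), 'attitude': array([-170.0523616 ,    0.65077968,  -90.17239262])}
piston_2 [([247.8, 210.0], 0.58), ([215.6, 197.4], 0.56), ([295.4, 190.2], 0.49)]
wide_handle [([380.5, 185.9], 0.67)]
wide_hinge [([364.7, 183.8], 0.74), ([217.0, 196.7], 0.67)]
wide_edge [([373.2, 178.0], 0.58)]
wide_unit [([359.8, 183.7], 0.94)]
narrow_unit [([300.4, 191.4], 0.8)]
```

View pics/side0.png

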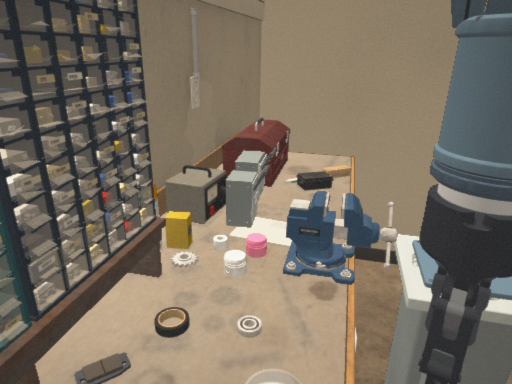

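View pics/top0.png

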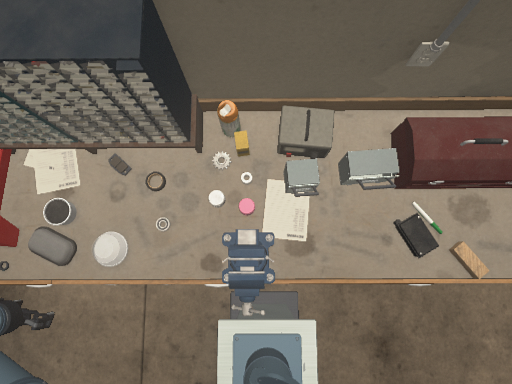

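```bash
cat > h.py <<'E'
from bench import *
import numpy as np, cv2
from scipy.spatial.transform import Rotation as Ro
def cam(c):
    k=calibration(c); return k,Ro.from_euler('xyz',k['attitude'],degrees=True).as_matrix(),np.array(k['position'])
def ray(c,p):
    k,R,o=cam(c); return o,R@np.array([(p[0]-k['cx'])/k['fx'],(p[1]-k['cy'])/k['fy'],1])
def onz(c,p,z):
    o,d=ray(c,p); return o+d*(z-o[2])/d[2]
def tri(p1,p2,c1='side',c2='top'):
    o1,d1=ray(c1,p1);o2,d2=ray(c2,p2)
    t=np.linalg.lstsq(np.c_[d1,-d2],o2-o1,rcond=None)[0]
    a=o1+t[0]*d1;b=o2+t[1]*d2
    return (a+b)/2,np.linalg.norm(a-b)
def proj(c,P):
    k,R,o=cam(c); v=R.T@(np.array(P)-o); return [k['fx']*v[0]/v[2]+k['cx'],k['fy']*v[1]/v[2]+k['cy']]
def cloud(c,d,m):
    k,R,o=cam(c); v,u=np.nonzero(m&(d>0)); z=d[v,u]
    return np.c_[(u-k['cx'])/k['fx']*z,(v-k['cy'])/k['fy']*z,z]@R.T+o
E
python3 - <<'E'
from h import *
np.set_printoptions(precision=1,suppress=True)
im={}
for c,box in(('side',(150,130,320,290)),('top',(190,130,420,230))):
    p,d=read_camera(c);np.save(f'{c}_d.npy',d)
    x0,y0,x1,y1=box;s=min(800/(x1-x0),600/(y1-y0))
    cv2.imwrite(f'pics/{c}1.png',cv2.resize(p[y0:y1,x0:x1,::-1],None,fx=s,fy=s,interpolation=cv2.INTER_CUBIC));print(s)
    for n in('piston_2','wide_unit','narrow_unit','wide_handle','hub_spacer'):
        for r in cut_out(c,n)[:3]:
            C=cloud(c,d,r['mask']);
            if len(C):print(c,n,r['pixel'],round(r['conf'],2),r['mask'].sum(),np.percentile(C,[3,50,97],axis=0).ravel())
print('piston',tri([234.9,270.4],[215.6,197.4]))
print('handle',tri([273.3,149.5],[380.5,185.9]))
print('hinge',tri([259.7,191.8],[364.7,183.8]))
print('edge',tri([260.9,159],[373.2,178]))
print('unit',tri([260.2,193.7],[359.8,183.7]))
print('nunit',tri([250.2,216.5],[300.4,191.4]))
E
```

```text
3.75
side piston_2 [236.2, 265.1] 0.94 513 [520.4 150.7   5.  541.2 184.5  36.3 565.1 193.3  47.1]
side piston_2 [255.1, 246.8] 0.56 418 [492.2  54.1   3.3 513.7  84.5  32.9 537.8  92.9  47.1]
side piston_2 [262.4, 167.1] 0.45 221 [ 549.5 -396.1   24.5  588.7 -297.2  116.   622.5 -149.5  176.2]
side wide_unit [254.7, 161.0] 0.72 729 [ 554.6 -401.1   30.6  616.  -286.2  142.2  669.9 -248.2  171. ]
side wide_unit [261.2, 166.4] 0.64 212 [ 550.3 -396.1   30.2  589.1 -310.2  120.5  622.7 -255.6  176.5]
side wide_unit [253.9, 190.8] 0.27 308 [ 530.9 -157.8   24.9  563.9  -91.6  102.1  569.9  -67.4  178.6]
side narrow_unit [240.6, 193.1] 0.59 1792 [ 548.1 -151.6    8.   595.8  -65.7   93.8  641.   -59.9  151. ]
side narrow_unit [234.6, 264.2] 0.58 602 [520.7 118.4  -0.6 543.7 183.6  32.6 588.2 193.1  47. ]
side narrow_unit [255.4, 160.6] 0.24 785 [ 554.1 -439.3   21.2  613.5 -290.8  140.8  669.7 -248.2  172.7]
side wide_handle [264.3, 162.3] 0.67 226 [ 550.2 -441.3   34.2  588.9 -318.   123.2  622.6 -255.4  176.2]
side hub_spacer [219.7, 242.7] 0.74 236 [598.6  35.7  -0.8 613.1  77.6  19.3
[... 465 characters left out ...]
551.8 -393.9   -1.1  592.3 -336.4  104.4  623.6 -263.1  179.3]
top narrow_unit [303.4, 176.6] 0.67 1158 [ 533.9 -154.2   30.4  593.7 -108.5  150.   642.6  -61.8  180.3]
top wide_handle [371.5, 180.1] 0.98 437 [ 551.9 -393.5   22.1  592.6 -331.6  103.5  623.6 -261.9  179. ]
piston (array([548.3, 170.9,   6. ]), np.float64(8.160161092010828))
handle (array([ 557.2, -336.4,  176.3]), np.float64(0.7861217225324197))
hinge (array([ 598.7, -336.3,   13.4]), np.float64(6.007974083769713))
edge (array([ 593.5, -326.6,  140.7]), np.float64(8.898270854188421))
unit (array([ 596.1, -320.2,   12.8]), np.float64(0.11905585892123535))
nunit (array([ 575.4, -116.5,   14.8]), np.float64(10.394118200990109))
```

View pics/top1.png

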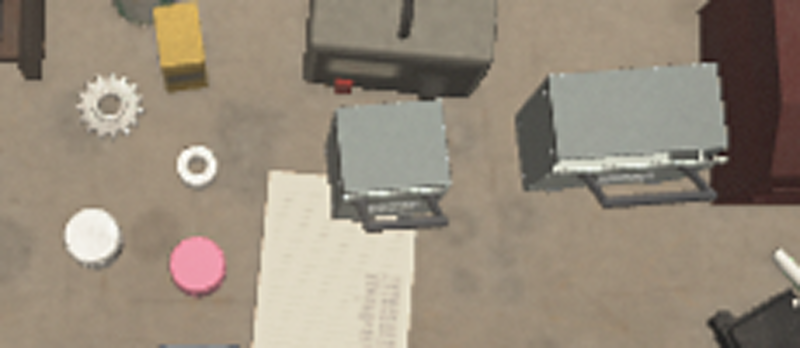

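View pics/side1.png

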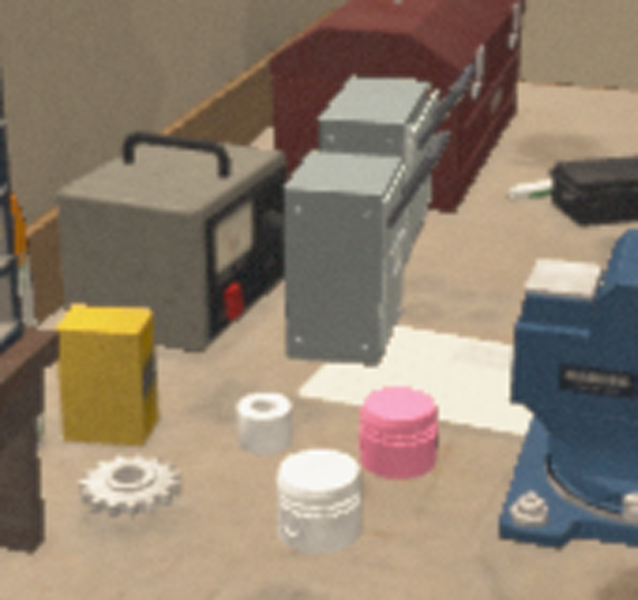

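Run:
```python
from h import *
np.set_printoptions(precision=1,suppress=True)
d=np.load('top_d.npy')
C=cloud('top',d,np.ones_like(d,bool))
def box(a,b): return C[((C>a)&(C<b)).all(1)]
def line(P,n):
    m=P.mean(0);u,s,v=np.linalg.svd((P-m)[:,:2]);print(n,len(P),'mean',m,'dir deg',np.degrees(np.arctan2(v[0][1],v[0][0]))%180,'pct',np.percentile(P,[1,99],axis=0).ravel())
# handle bars
line(box([500,-440,165],[640,-220,190]),'wide bar')
line(box([500,-200,165],[640,-20,190]),'narrow bar')
for n,a,b in(('wide roof',[540,-450,144],[720,-200,155]),('narrow roof',[540,-200,144],[720,-20,155])):
    P=box(a,b); r=cv2.minAreaRect(P[:,:2].astype(np.float32)); print(n,len(P),r,cv2.boxPoints(r))
for n,a,b in(('piston',[505,135,40],[580,200,56]),):
    P=box(a,b); print(n,len(P),cv2.minEnclosingCircle(P[:,:2].astype(np.float32)),P[:,2].mean())
# side
d=np.load('side_d.npy');C=cloud('side',d,np.ones_like(d,bool))
line(box([500,-440,165],[640,-220,190]),'wide bar side')
P=box([505,135,43],[580,200,56]);print('side piston top',len(P),cv2.minEnclosingCircle(P[:,:2].astype(np.float32)),P[:,2].mean())
P=box([505,135,8],[580,215,40]);print('side piston wall',P[:,0].min(),P[:,0].max(),P[:,1].max())
# obstacles above 60mm x 350..750
d=np.load('top_d.npy');C=cloud('top',d,np.ones_like(d,bool))
for a in range(-600,700,100):
    P=box([250,a,20],[760,a+100,900]);print(a,len(P), P.min(0) if len(P) else '',P.max(0) if len(P) else '')
```

```text
wide bar 163 mean [ 574.2 -359.4  176.2] dir deg 117.69481368454079 pct [ 548.4 -439.5  165.2  637.7 -282.5  187.9]
narrow bar 89 mean [ 535.2 -115.   179.1] dir deg 95.06659095913189 pct [ 528.4 -150.7  166.1  545.4  -80.3  184.1]
wide roof 1313 ((637.6030883789062, -347.591796875), (138.66893005371094, 194.0653076171875), 5.632019996643066) [[ 559.1 -257.8]
 [ 578.1 -451. ]
 [ 716.1 -437.4]
 [ 697.1 -244.2]]
narrow roof 804 ((634.2127075195312, -107.59739685058594), (167.59503173828125, 95.65711212158203), 4.949227333068848) [[ 546.6  -67.2]
 [ 554.9 -162.5]
 [ 721.8 -148. ]
 [ 713.6  -52.7]]
piston 202 ((546.8267822265625, 166.13670349121094), 27.072338104248047) 47.24890525692575
wide bar side 64 mean [ 588.1 -375.2  173.5] dir deg 118.83179894703704 pct [ 547.4 -439.6  166.2  639.9 -280.9  183.7]
side piston top 201 ((544.7564697265625, 166.78482055664062), 26.3692626953125) 45.92727466371309
side piston wall 518.6878082646396 569.4641568734137 194.9161379013076
-600 2520 [ 359.4 -599.9   20.2] [ 760.  -500.   227.1]
-500 3103 [ 349.9 -500.    20.1] [ 759.7 -400.1  195. ]
-400 1184 [ 550.7 -399.9   21.3] [ 681.8 -300.   182.3]
-300 857 [ 548.3 -300.    20.6] [ 759.7 -200.   180.5]
-200 1645 [ 530.5 -200.    20.1] [ 759.8 -100.1  183.6]
-100 1124 [ 277.9 -100.    20. ] [760.   -1.5 184.9]
0 2411 [250.    0.7  20. ] [759.3  99.6 180.9]
100 483 [261.8 100.3  20.1] [756.7 192.6 180.1]
200 4809 [689.8 220.9  20.3] [760.  299.9 651.7]
300 5571 [450.8 300.   20. ] [759.9 400.  651.7]
400 5585 [333.5 400.   20.1] [760.  499.9 652.2]
500 3002 [250.  500.   20.4] [721.8 600.  629.4]
600 2766 [250.3 600.1  20.2] [719.4 700.  484.3]
```

```bash
python3 - <<'E'
from h import *
np.set_printoptions(precision=1,suppress=True)
def line(P,n):
    m=P.mean(0);u,s,v=np.linalg.svd((P-m)[:,:2]);print(n,len(P),'mean',m,'dir deg',np.degrees(np.arctan2(v[0][1],v[0][0]))%180,'pct',np.percentile(P,[1,99],axis=0).ravel())
for c in('top','side'):
    d=np.load(c+'_d.npy');C=cloud(c,d,np.ones_like(d,bool))
    box=lambda a,b: C[((C>a)&(C<b)).all(1)]
    P=box([500,-420,166],[566,-250,190]);line(P,c+' bar')
    P=P[np.argsort(P[:,1])]
    for i in np.array_split(P,6): print(i.mean(0))
    P=box([570,-402,146],[690,-230,154]); r=cv2.minAreaRect(P[:,:2].astype(np.float32)); print('roof',r,'\n',cv2.boxPoints(r))
    P=box([500,-402,5],[690,-230,140]);
    # left side of the wide unit
    Q=P[(P[:,1]>-275)];print('left side',len(Q),np.percentile(Q,[2,50,98],axis=0).ravel())
    # toolbox leading edge by height
    for z in(10,50,100,140,170,190):
        Q=box([500,-480,z],[700,-380,z+25]);Q=Q[Q[:,1]<-405];print('tb',z,len(Q),Q[:,1].max() if len(Q) else '',Q[:,0].min() if len(Q) else '')
E
python3 - <<'E'
import cv2
p=cv2.imread('pics/top0.png')[140:200,325:425];cv2.imwrite('pics/w2.png',cv2.resize(p,None,fx=8,fy=8,interpolation=cv2.INTER_CUBIC))
E
```

```text
top bar 116 mean [ 555.7 -329.1  176.8] dir deg 93.27986514617044 pct [ 548.4 -377.1  169.9  563.5 -281.9  181.3]
[ 558.5 -371.4  177.1]
[ 556.7 -353.5  177.4]
[ 556.6 -335.9  176.7]
[ 554.4 -320.4  177.1]
[ 554.2 -302.2  177.1]
[ 553.7 -287.6  175.3]
roof ((624.806640625, -326.5347900390625), (107.1436767578125, 150.8039093017578), 3.7635951042175293) 
 [[ 566.4 -254.8]
 [ 576.3 -405.3]
 [ 683.2 -398.3]
 [ 673.3 -247.8]]
left side 316 [ 532.8 -272.     5.2  623.8 -251.6   72.3  671.1 -237.   138.6]
tb 10 42 -436.86031543222083 579.939318638382
tb 50 111 -435.868817784341 580.7137256157621
tb 100 123 -436.49492252554506 580.1873889993411
tb 140 241 -434.0620668273983 577.8876465163927
tb 170 542 -433.34329683751787 603.3570919966735
tb 190 106 -434.8468333526037 634.9334605434699
side bar 33 mean [ 553.3 -316.9  173.8] dir deg 92.76899883678969 pct [ 546.9 -376.5  166.5  563.4 -279.9  178.1]
[ 556.1 -367.1  174. ]
[ 553.6 -338.7  175.9]
[ 552.  -315.8  175.3]
[ 552.8 -296.8  175.7]
[ 554.  -286.7  169.9]
[ 551.  -282.2  171.4]
roof ((624.552734375, -324.6512145996094), (103.53939056396484, 150.7635040283203), 3.0839357376098633) 
 [[ 568.8 -252.2]
 [ 576.9 -402.7]
 [ 680.3 -397.1]
 [ 672.2 -246.6]]
left side 189 [ 584.8 -271.2   42.7  619.7 -254.1  126.2  669.7 -247.7  139.1]
tb 10 54 -434.43044095490586 579.0813222847063
tb 50 39 -433.46719349889145 578.96636423002
tb 100 29 -405.0768419418034 578.4802305750685
tb 140 210 -431.94101076565016 577.6133437160095
tb 170 170 -431.33454674084487 605.8191973748674
tb 190 0
```

View pics/w2.png

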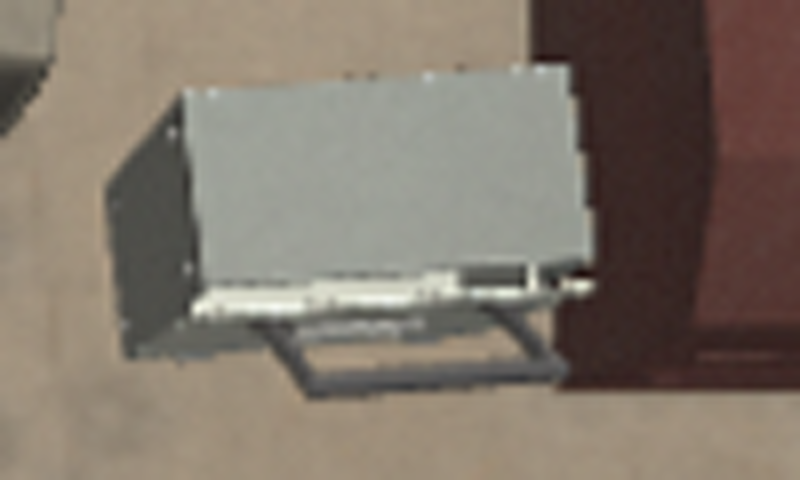

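The piston is the white one: candidates in the top picture are white (216,197) and pink (247,207). Only the light-alloy or white one fits, because pink look-alikes are excluded. The crop shows the wide unit at (370,170), narrow at (302,177). I'll turn the tool first so that its y axis lies along the unit's x.

```bash
python3 -m jog '[[[0,0,0],10],[[0,0,0],10],[[0,0,0],10],[[0,0,0],10],[[0,0,0],10]]' 0.05; python3 -m jog '[[[0,0,0],10],[[0,0,0],7.2],[[0,0,0],0]]'
```

```text
t: 1.92
tool_pos: [217.2, 612.6, 239.3]
ee_rot: [180.0, -0.0, 110.2]
force: [-0.3, 0.0, 0.4]
finger_gap: 49.9
t: 2.3
tool_pos: [217.1, 612.7, 239.3]
ee_rot: [180.0, 0.0, 93.4]
force: [-0.0, -0.3, -0.2]
finger_gap: 49.9
```

```bash
python3 - <<'E'
from h import *
for c in('top','side'):
    d=np.load(c+'_d.npy');C=cloud(c,d,np.ones_like(d,bool))
    for a in range(200,700,100):
        P=C[(C[:,2]>100)&(C[:,1]>a)&(C[:,1]<a+100)&(C[:,0]>300)];print(c,a,len(P),np.percentile(P[:,0],[0,1,5]) if len(P) else '')
E
python3 -m jog '[[[-0.055,0.04,0],0],[[-0.055,0.04,0],0],[[-0.055,0.04,0],0],[[-0.055,0.04,0],0],[[-0.055,0.04,0],0]]'
```

```text
top 200 9747 [689.7920091  695.25104928 700.77816564]
top 300 7179 [690.40173527 694.52178221 698.25583438]
top 400 6905 [689.64272109 694.45594862 698.50222739]
top 500 2434 [689.93664598 691.04665448 696.20269479]
top 600 1510 [689.63785865 690.8037731  693.62342263]
side 200 4647 [688.84476859 690.3700797  697.22175406]
side 300 9404 [689.16812993 690.53867473 697.25977231]
side 400 14205 [689.13650494 690.67518882 697.56216893]
side 500 16991 [688.63679722 690.58479671 696.87911412]
side 600 2538 [689.21500011 689.84509097 690.53101851]
t: 2.92
tool_pos: [416.4, 369.2, 239.6]
ee_rot: [180.0, -0.0, 93.5]
force: [-0.0, -0.4, 0.2]
finger_gap: 50.2
```

```bash
python3 -m jog '[[[-0.06,0.02,0],0],[[-0.06,0.02,0],0],[[-0.06,0.02,0],0],[[-0.06,0.015,0],0],[[-0.06,0.015,0],0]]'; python3 -m jog '[[[-0.06,0,0],0],[[-0.06,0,0],0],[[-0.06,0,0],0],[[-0.06,0,0],0],[[-0.06,0,0],0]]';python3 -m jog '[[[0,0,0],0],[[0,0,0],0]]'
```

```text
t: 3.55
tool_pos: [521.9, 76.7, 239.6]
ee_rot: [179.9, -0.0, 93.5]
force: [1.1, 0.4, 1.3]
finger_gap: 50.1
t: 4.18
tool_pos: [538.6, -222.8, 239.5]
ee_rot: [180.0, -0.0, 93.5]
force: [0.6, 1.5, -0.1]
finger_gap: 49.9
t: 4.42
tool_pos: [538.5, -220.4, 239.1]
ee_rot: [-180.0, -0.1, 93.4]
force: [0.6, 1.5, -0.6]
finger_gap: 49.8
```

```bash
python3 -m jog '[[[-0.055,0.005,0],0],[[-0.054,0.005,0],0],[[0,0,0],0],[[0,0,0],0]]'
python3 - <<'E'
from h import *
for c,b in(('top',(320,130,430,220)),('side',(210,100,320,210))):
    p,d=read_camera(c);np.save(f'{c}_d1.npy',d);x0,y0,x1,y1=b
    q=cv2.resize(p[y0:y1,x0:x1,::-1],None,fx=5,fy=5,interpolation=cv2.INTER_CUBIC);cv2.imwrite(f'pics/{c}3.png',q)
E
```

```text
t: 4.92
tool_pos: [555.5, -326.9, 238.9]
ee_rot: [-180.0, -0.1, 93.5]
force: [-0.1, 0.8, -0.2]
finger_gap: 49.9
```

View pics/side3.png

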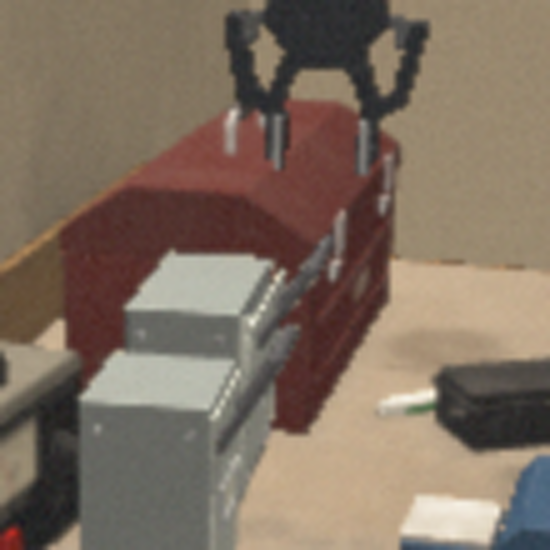

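View pics/top3.png

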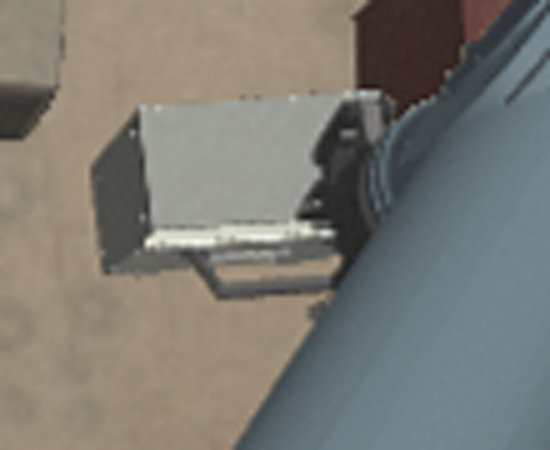

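```bash
python3 -m jog '[[[0,0,0.02],0],[[0,0,0.02],0],[[0,0,0.015],0],[[0,0,0.01],0],[[0,0,0],0]]';python3 -m jog '[[[0,0,0.006],0],[[0,0,0],0],[[0,0,0],0]]'
python3 - <<'E'
from h import *
for c,b in(('side',(230,110,310,190)),):
    p,d=read_camera(c);x0,y0,x1,y1=b
    q=cv2.resize(p[y0:y1,x0:x1,::-1],None,fx=7,fy=7,interpolation=cv2.INTER_CUBIC);cv2.imwrite(f'pics/{c}4.png',q)
E
```

```text
t: 5.65
tool_pos: [554.2, -329.1, 173.3]
ee_rot: [-179.9, -0.0, 93.3]
force: [-1.1, 0.8, -0.3]
finger_gap: 50.0
t: 6.02
tool_pos: [554.9, -329.4, 168.7]
ee_rot: [180.0, 0.0, 93.3]
force: [0.6, -0.5, 0.5]
finger_gap: 50.0
```

View pics/side4.png

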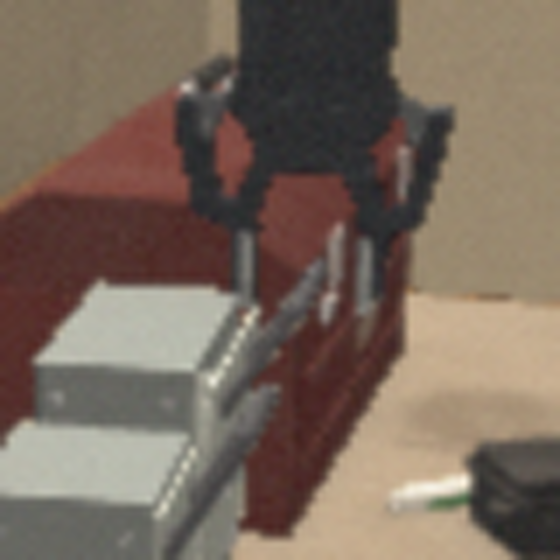

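```bash
python3 -m jog '[[[0,0,0],0],[[0,0,0],0],[[0,0,0],0],[[0,0,0],0],[[0,0,0],0]]' 0.0;python3 -m jog '[[[0,0,0],0]]'
```

```text
t: 6.7
tool_pos: [554.7, -329.3, 168.6]
ee_rot: [180.0, 0.0, 93.3]
force: [-1.4, 0.9, 3.6]
finger_gap: 7.7
t: 6.82
tool_pos: [554.8, -329.3, 168.6]
ee_rot: [180.0, -0.0, 93.3]
force: [-1.7, 0.8, 5.0]
finger_gap: 7.5
```

```bash
python3 -m jog '[[[0,-0.0075,0.0025],0],[[0,-0.0075,0.0025],0],[[0,-0.0073,0.0032],0],[[0,-0.0072,0.0033],0],[[0,0,0],0]]';python3 -m jog '[[[0,-0.0068,0.004],0],[[0,-0.0068,0.004],0],[[0,-0.0065,0.0046],0],[[0,-0.0065,0.0046],0],[[0,0,0],0]]'
```

```text
t: 7.45
tool_pos: [525.0, -331.3, 156.1]
ee_rot: [180.0, 0.0, 93.3]
force: [4.0, -2.5, -4.0]
finger_gap: 7.7
t: 8.07
tool_pos: [497.7, -333.1, 138.8]
ee_rot: [-180.0, 0.1, 93.2]
force: [3.5, -4.3, -4.5]
finger_gap: 7.5
```

Forces are small and the arc is tracking. Continuing.

```bash
python3 -m jog '[[[0,-0.006,0.0052],0],[[0,-0.006,0.0053],0],[[0,-0.0055,0.0058],0],[[0,-0.0054,0.0058],0],[[0,0,0],0]]';python3 -m jog '[[[0,-0.0048,0.0063],0],[[0,-0.0048,0.0063],0],[[0,-0.0041,0.0068],0],[[0,-0.0041,0.0068],0],[[0,0,0],0]]';python3 -m jog '[[[0,-0.0035,0.0071],0],[[0,-0.0035,0.0072],0],[[0,-0.0025,0.006],0],[[0,0,0],0]]'
python3 - <<'E'
from h import *
for c,b in(('side',(230,110,310,200)),('top',(320,130,430,230))):
    p,d=read_camera(c);x0,y0,x1,y1=b
    q=cv2.resize(p[y0:y1,x0:x1,::-1],None,fx=6,fy=6,interpolation=cv2.INTER_CUBIC);cv2.imwrite(f'pics/{c}5.png',q)
E
```

```text
t: 8.7
tool_pos: [475.0, -334.6, 116.7]
ee_rot: [-180.0, 0.1, 93.2]
force: [4.6, -5.5, -4.8]
finger_gap: 7.3
t: 9.32
tool_pos: [457.6, -335.8, 90.6]
ee_rot: [180.0, 0.1, 93.2]
force: [5.2, -5.1, -4.4]
finger_gap: 8.0
t: 9.82
tool_pos: [449.6, -336.5, 72.3]
ee_rot: [179.8, 0.1, 93.3]
force: [3.2, -2.6, 13.0]
finger_gap: 7.6
```

View pics/side5.png

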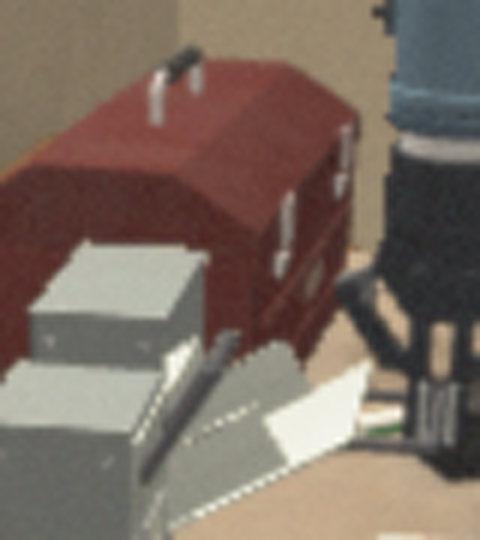

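View pics/top5.png

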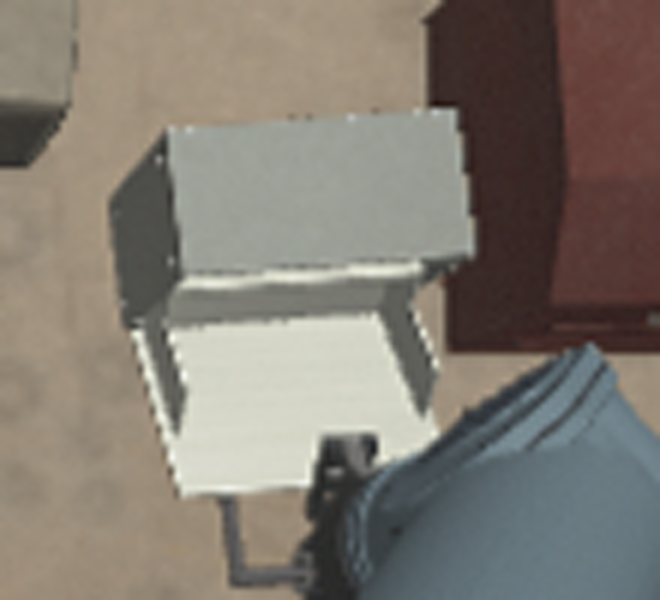

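```bash
python3 -m jog '[[[0,0,0],0],[[0,0,0],0],[[0,0,0],0]]' 0.034; python3 -m jog '[[[0,0,-0.02],0],[[0,0,-0.04],0],[[0,0,-0.06],0],[[0,0,-0.05],0],[[0,0,0],0]]'
python3 - <<'E'
from h import *
np.set_printoptions(precision=1,suppress=True)
print(read_state()['q'])
for c,b in(('side',(230,110,310,200)),('top',(190,130,300,230))):
    p,d=read_camera(c);np.save(f'{c}_d2.npy',d);x0,y0,x1,y1=b
    q=cv2.resize(p[y0:y1,x0:x1,::-1],None,fx=6,fy=6,interpolation=cv2.INTER_CUBIC);cv2.imwrite(f'pics/{c}6.png',q)
    print([(n,[(r['pixel'],round(r['conf'],2)) for r in landmark_of(c,n)][:2]) for n in('wide_edge','wide_handle','wide_hinge','piston_centre')])
    C=cloud(c,d,np.ones_like(d,bool))
    P=C[((C>[505,135,42])&(C<[580,200,56])).all(1)];print('piston top',len(P),cv2.minEnclosingCircle(P[:,:2].astype(np.float32)),P[:,2].mean())
    P=C[((C>[430,-420,60])&(C<[470,-250,95])).all(1)];print('bar',len(P),P.mean(0) if len(P) else '',np.percentile(P,[2,98],axis=0) if len(P) else '')
E
```

```text
t: 10.3
tool_pos: [447.2, -334.5, 70.2]
ee_rot: [-179.9, -0.1, 93.3]
force: [0.9, 0.1, 0.2]
finger_gap: 34.5
t: 10.92
tool_pos: [450.3, -337.2, 246.2]
ee_rot: [179.6, 0.3, 93.2]
force: [0.5, -0.6, -0.5]
finger_gap: 34.1
[  7.7  23.7  32.2 103.2 -14.9  56.8  49. ]
[('wide_edge', [([254.8, 182.9], 0.66), ([288.3, 177.0], 0.57)]), ('wide_handle', [([301.7, 178.6], 0.86)]), ('wide_hinge', []), ('piston_centre', [([235.5, 265.2], 0.94), ([256.1, 246.0], 0.66)])]
piston top 213 ((544.9166870117188, 167.59732055664062), 26.260461807250977) 45.790584940979464
bar 55 [ 454.2 -324.4   75.8] [[ 443.1 -384.    70.1]
 [ 468.9 -288.9   79.3]]
[('wide_edge', [([372.0, 214.4], 0.98), ([298.2, 192.0], 0.67)]), ('wide_handle', [([372.3, 226.1], 0.73)]), ('wide_hinge', [([361.6, 183.3], 0.74)]), ('piston_centre', [([246.2, 205.2], 0.52), ([220.4, 197.7], 0.49)])]
piston top 192 ((546.70458984375, 166.6583251953125), 26.52796745300293) 47.73182019376202
bar 124 [ 453.5 -336.2   78.7] [[ 444.2 -385.6   73.9]
 [ 469.1 -289.9   83. ]]
```

View pics/side6.png

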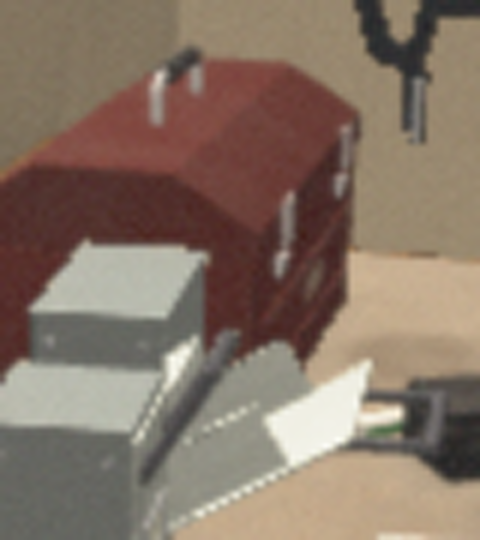

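View pics/top6.png

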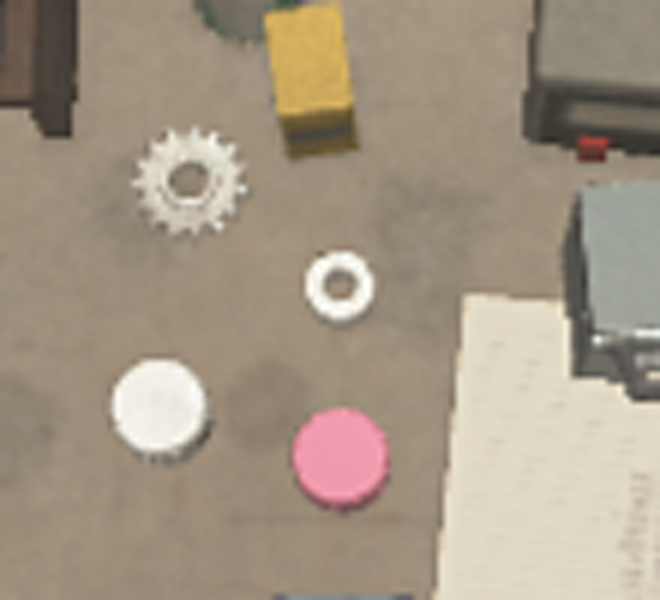

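```bash
python3 -m jog '[[[0,0,0],10],[[0,0,0],10],[[0,0,0],10],[[0,0,0],10],[[0,0,0],10]]' 0.075; python3 -m jog '[[[0,0,0],10],[[0,0,0],10],[[0,0,0],10],[[0,0,0],10],[[0,0,0],0]]'
```

```text
t: 12.05
tool_pos: [448.5, -335.3, 240.8]
ee_rot: [-180.0, 0.0, 42.9]
force: [-0.6, -0.0, -0.2]
finger_gap: 75.0
t: 12.68
tool_pos: [448.5, -335.2, 240.6]
ee_rot: [180.0, 0.1, 3.4]
force: [-0.3, 0.7, 0.7]
finger_gap: 74.5
```

```bash
python3 -m jog '[[[0.013,-0.05,0],0],[[0.013,-0.05,0],0],[[0.013,-0.05,0],0],[[0.013,-0.05,0],0],[[0.013,-0.05,0],0]]'; python3 -m jog '[[[0.013,-0.05,0],0],[[0.013,-0.05,0],0],[[0.013,-0.05,0],0],[[0.013,-0.05,0],0],[[0.01,-0.045,0],0]]'; python3 -m jog '[[[0,0,0],0],[[0,0,0],0]]'
python3 - <<'E'
from bench import *
print(read_state()['q'])
E
```

```text
t: 13.3
tool_pos: [499.4, -80.3, 241.1]
ee_rot: [-180.0, -0.0, 3.5]
force: [0.5, 0.4, 0.0]
finger_gap: 74.8
t: 13.92
tool_pos: [547.3, 168.2, 240.9]
ee_rot: [-180.0, -0.0, 3.6]
force: [0.8, 0.2, -0.2]
finger_gap: 75.0
t: 14.18
tool_pos: [547.0, 165.1, 240.9]
ee_rot: [180.0, 0.0, 3.4]
force: [0.0, -0.3, 0.1]
finger_gap: 75.0
[-60.21847328  32.3117247   54.93826803 102.47968208 -29.91459695
  61.16141532 -81.03654634]
```

```bash
python3 -m jog '[[[-0.001,-0.0015,0.05],0],[[0,0,0.05],0],[[0,0,0.04],0],[[0,0,0.02],0],[[0,0,0],0]]'
python3 - <<'E'
from h import *
for c,b in(('side',(200,200,300,300)),('top',(190,150,290,250))):
    p,d=read_camera(c);x0,y0,x1,y1=b
    q=cv2.resize(p[y0:y1,x0:x1,::-1],None,fx=5,fy=5,interpolation=cv2.INTER_CUBIC);cv2.imwrite(f'pics/{c}7.png',q)
E
```

```text
t: 14.8
tool_pos: [545.7, 166.4, 80.7]
ee_rot: [180.0, 0.1, 3.2]
force: [0.1, 0.4, 0.2]
finger_gap: 74.9
```

View pics/side7.png

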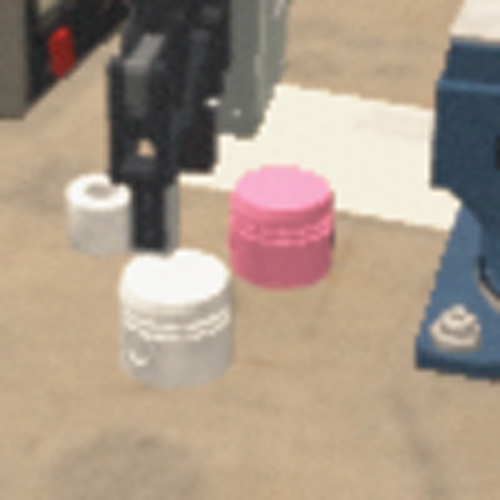

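View pics/top7.png

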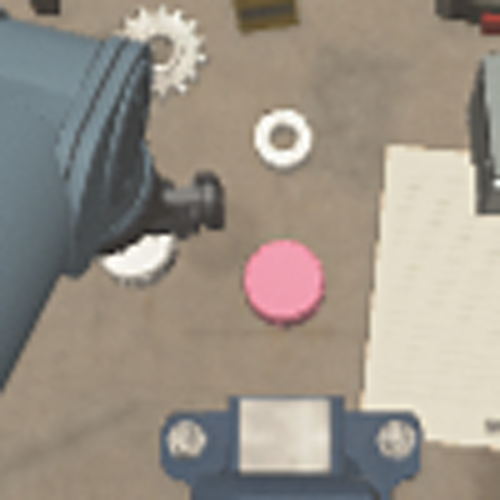

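Run:
```python
from h import *
for P in([546,206,72],[546,206,100],[546,166.5,47],[546,166.5,0],[546,194,24]): print(P,proj('side',P),proj('top',P))
```

```text
[546, 206, 72] [np.float64(229.56064325763074), np.float64(253.56124867775864)] [np.float64(202.60318499352516), np.float64(196.24091736829595)]
[546, 206, 100] [np.float64(229.46472465124725), np.float64(242.610077450388)] [np.float64(201.26479269730936), np.float64(194.8426539401868)]
[546, 166.5, 47] [np.float64(234.64250176081254), np.float64(254.47497503666577)] [np.float64(215.6753334161312), np.float64(197.38000841294038)]
[546, 166.5, 0] [np.float64(234.6936741837557), np.float64(271.3667069140704)] [np.float64(217.27704028601195), np.float64(199.50607092227276)]
[546, 194, 24] [np.float64(231.26594683802992), np.float64(268.9434938289398)] [np.float64(208.31846055950365), np.float64(198.47841561462894)]
```

Consistent with the projection: finger at column 230 and piston at 235. Descending and gripping.

```bash
python3 -m jog '[[[0,0,0.02],0],[[0,0,0.02],0],[[0,0,0.015],0],[[0,0,0],0],[[0,0,0],0]]'; python3 -m jog '[[[0,0,0],0],[[0,0,0],0],[[0,0,0],0],[[0,0,0],0],[[0,0,0],0]]' 0.0
```

```text
t: 15.52
tool_pos: [546.3, 167.4, 26.2]
ee_rot: [180.0, -0.0, 3.3]
force: [0.4, -0.1, 0.3]
finger_gap: 75.0
t: 16.15
tool_pos: [546.7, 167.5, 27.0]
ee_rot: [-180.0, -0.1, 3.3]
force: [-1.2, -1.9, 5.5]
finger_gap: 52.6
```

```bash
python3 -m jog '[[[0,0,-0.02],0],[[0,0,-0.05],0],[[0,0,-0.05],0],[[0,0,-0.05],0],[[0,0,-0.045],0]]'; python3 -m jog '[[[0,0,0],0],[[0,0,0],0]]'
python3 - <<'E'
from h import *
p,d=read_camera('side');q=cv2.resize(p[130:300,150:350,::-1],None,fx=3.5,fy=3.5);cv2.imwrite('pics/side8.png',q)
E
```

```text
t: 16.77
tool_pos: [545.8, 167.3, 243.9]
ee_rot: [-180.0, -0.1, 3.2]
force: [0.3, 0.0, -2.0]
finger_gap: 52.3
t: 17.02
tool_pos: [545.2, 167.7, 240.8]
ee_rot: [-180.0, 0.1, 3.3]
force: [0.7, -0.0, -1.2]
finger_gap: 52.2
```

View pics/side8.png

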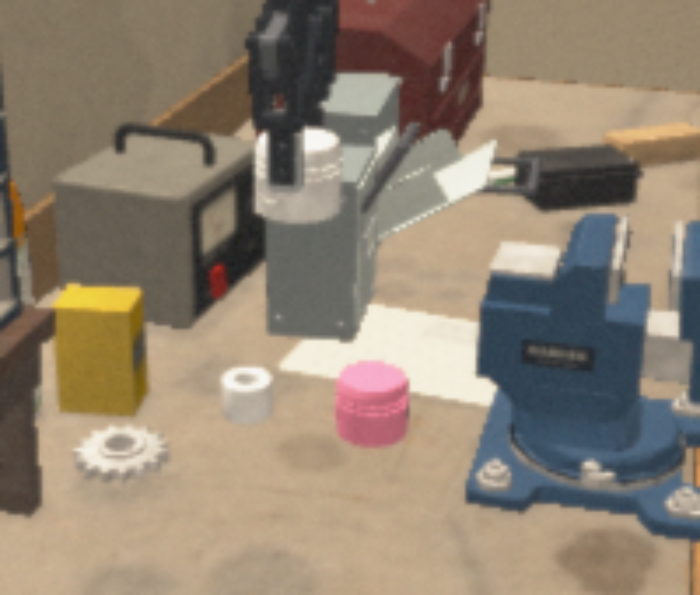

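```bash
python3 -m jog '[[[-0.0024,0.05,0],0],[[-0.0024,0.05,0],0],[[-0.0024,0.05,0],0],[[-0.0024,0.05,0],0],[[-0.0024,0.05,0],0]]'; python3 -m jog '[[[-0.0024,0.05,0],0],[[-0.0024,0.05,0],0],[[-0.0024,0.05,0],0],[[-0.0024,0.05,0],0],[[-0.0024,0.045,0],0]]'; python3 -m jog '[[[0,0,0],0],[[0,0,0],0]]'
```

```text
t: 17.7
tool_pos: [547.2, -84.0, 239.7]
ee_rot: [-180.0, 0.1, 3.3]
force: [0.7, 0.1, -1.3]
finger_gap: 52.3
t: 18.32
tool_pos: [549.3, -329.4, 239.3]
ee_rot: [-179.9, 0.1, 3.2]
force: [1.0, 0.2, -1.1]
finger_gap: 52.9
t: 18.58
tool_pos: [549.9, -327.0, 239.5]
ee_rot: [-179.9, 0.1, 3.3]
force: [0.5, -0.1, -1.1]
finger_gap: 52.1
```

```bash
python3 -m jog '[[[0,0.0025,0.04],0],[[0,0,0.04],0],[[0,0,0.03],0],[[0,0,0],0],[[0,0,0],0]]'
python3 - <<'E'
from h import *
for c,b in(('side',(210,110,310,200)),('top',(320,130,430,230))):
    p,d=read_camera(c);x0,y0,x1,y1=b
    q=cv2.resize(p[y0:y1,x0:x1,::-1],None,fx=6,fy=6,interpolation=cv2.INTER_CUBIC);cv2.imwrite(f'pics/{c}9.png',q)
E
```

```text
t: 19.2
tool_pos: [551.3, -330.1, 132.1]
ee_rot: [180.0, -0.1, 3.3]
force: [0.3, -0.2, -1.8]
finger_gap: 52.9
```

View pics/side9.png

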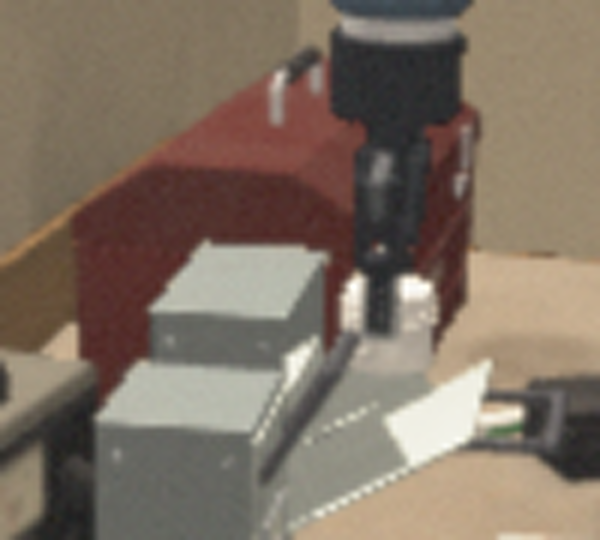

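View pics/top9.png

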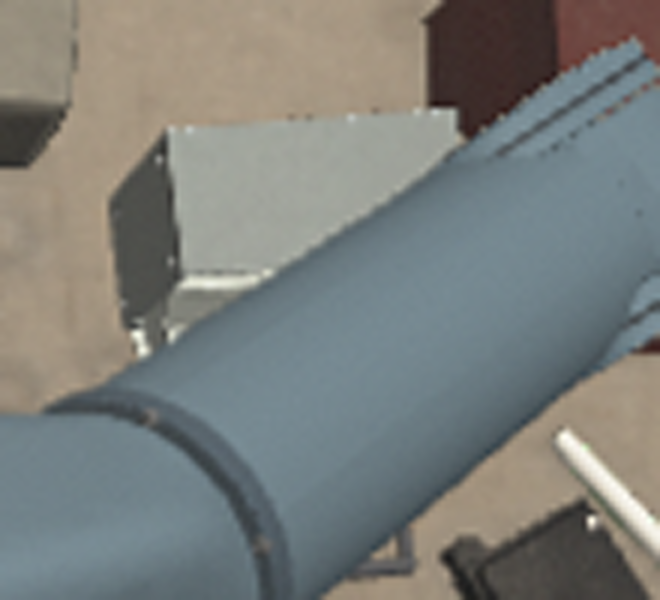

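Run:
```python
from h import *
p,d=read_camera('top');C=cloud('top',d,np.ones_like(d,bool))
m=(C[:,1]<-400)&(C[:,0]>450)&(C[:,0]<750)&(C[:,2]>235);P=C[m];print(len(P),np.percentile(P,[1,10,50,99],axis=0).round())
p,d=read_camera('side');C=cloud('side',d,np.ones_like(d,bool))
m=(C[:,1]<-330)&(C[:,1]>-480)&(C[:,0]>450)&(C[:,0]<750)&(C[:,2]>235);P=C[m];print(len(P),np.percentile(P,[1,10,50,99],axis=0).round())
cv2.imwrite('pics/sidefull.png',p[:,:,::-1])
```

```text
Traceback (most recent call last):
IndexError: index -1 is out of bounds for axis 0 with size 0
```

```bash
python3 -m jog '[[[0,0,0.01],0],[[0,0,0.01],0],[[0,0,0.008],0],[[0,0,0],0]]'
```

```text
t: 19.85
tool_pos: [549.9, -330.1, 101.9]
ee_rot: [-179.9, 0.1, 3.3]
force: [0.1, 0.3, -2.2]
finger_gap: 52.5
```

```bash
python3 -m jog '[[[0,0,0],0],[[0,0,0],0],[[0,0,0],0],[[0,0,0],0]]' 0.068; python3 -m jog '[[[0,0,-0.03],0],[[0,0,-0.05],0],[[0,0,-0.06],0],[[0,0,0],0]]'; python3 -m jog '[[[-0.05,-0.05,0],0],[[-0.05,-0.05,0],0],[[0,-0.05,0],0],[[0,-0.05,0],0],[[0,0,0],0]]'
python3 - <<'E'
from h import *
np.set_printoptions(precision=1,suppress=True)
print(read_state()['q'],read_state()['tool_pos'])
for c,b in(('side',(210,110,310,200)),('top',(320,130,430,230))):
    p,d=read_camera(c);x0,y0,x1,y1=b
    q=cv2.resize(p[y0:y1,x0:x1,::-1],None,fx=6,fy=6,interpolation=cv2.INTER_CUBIC);cv2.imwrite(f'pics/{c}10.png',q)
E
```

```text
t: 20.35
tool_pos: [550.6, -330.5, 103.2]
ee_rot: [180.0, -0.0, 3.3]
force: [-0.6, -0.1, 0.5]
finger_gap: 68.4
t: 20.85
tool_pos: [552.3, -332.8, 248.2]
ee_rot: [179.7, -0.4, 3.3]
force: [-0.5, 0.0, -1.2]
finger_gap: 67.9
t: 21.48
tool_pos: [451.4, -142.5, 242.0]
ee_rot: [-179.8, 0.1, 3.7]
force: [0.4, 0.7, 0.3]
finger_gap: 68.0
[-36.   21.3  60.1 116.1 -22.7  55.2 -50.5] [ 451.4 -142.5  242. ]
```

View pics/side10.png

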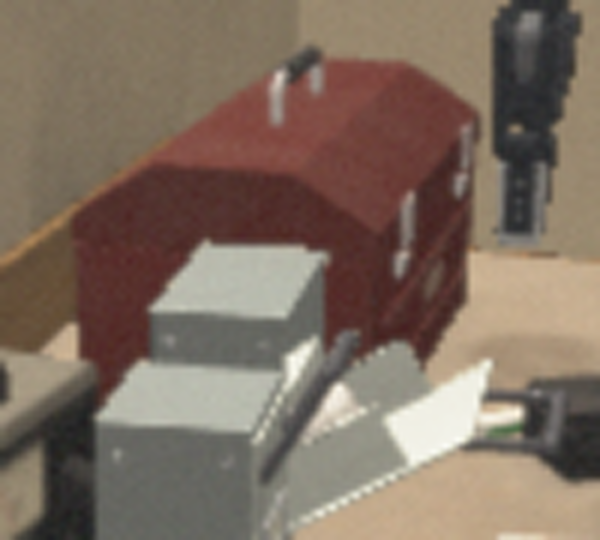

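View pics/top10.png

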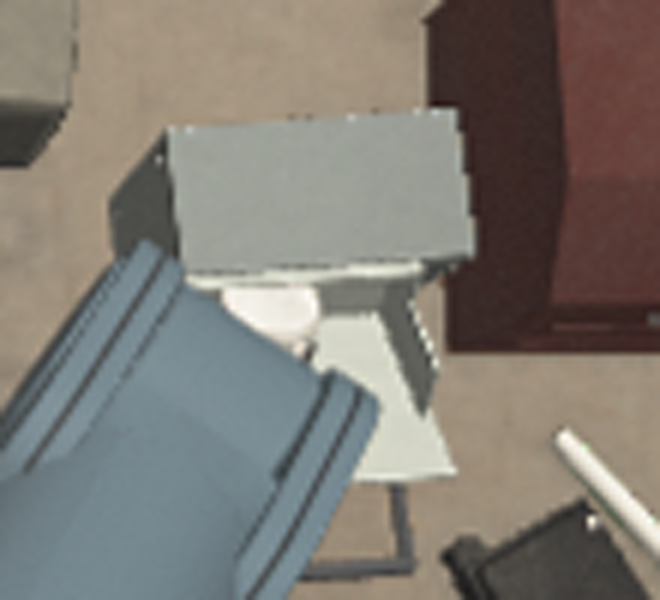

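The piston lies at the rear of the bin, around (365,180) in the top picture. Now turning back to re-grip the handle.

```bash
python3 -m jog '[[[0,0,0],-10],[[0,0,0],-10],[[0,0,0],-10],[[0,0,0],-10],[[0,0,0],-10]]' 0.036; python3 -m jog '[[[0,0,0],-10],[[0,0,0],-10],[[0,0,0],-10],[[0,0,0],-9.6],[[0,0,0],0]]'; python3 -m jog '[[[-0.05,-0.0034,0],0],[[-0.05,-0.0034,0],0],[[-0.05,-0.0034,0],0],[[-0.0425,-0.0034,0],0],[[0,0,0],0]]';python3 -m jog '[[[0,0,0],0],[[0,0,0],0]]'
```

```text
t: 22.2
tool_pos: [451.1, -149.6, 242.9]
ee_rot: [180.0, 0.0, 53.4]
force: [-0.4, -0.6, 0.4]
finger_gap: 35.8
t: 22.82
tool_pos: [451.1, -149.3, 242.9]
ee_rot: [-180.0, 0.0, 92.6]
force: [0.6, 0.3, -0.9]
finger_gap: 36.3
t: 23.45
tool_pos: [445.5, -345.3, 243.0]
ee_rot: [-179.9, 0.2, 92.3]
force: [-0.3, -0.3, 0.3]
finger_gap: 35.7
t: 23.7
tool_pos: [447.9, -339.2, 242.8]
ee_rot: [-180.0, -0.1, 92.9]
force: [0.9, -0.3, 0.2]
finger_gap: 36.3
```

```bash
python3 -m jog '[[[0.003,0.0015,0.04],0],[[0,0,0.04],0],[[0,0,0.03],0],[[0,0,0.02],0],[[0,0,0],0]]'
python3 - <<'E'
from h import *
for c,b in(('side',(230,110,330,200)),('top',(320,130,430,230))):
    p,d=read_camera(c);x0,y0,x1,y1=b
    q=cv2.resize(p[y0:y1,x0:x1,::-1],None,fx=6,fy=6,interpolation=cv2.INTER_CUBIC);cv2.imwrite(f'pics/{c}11.png',q)
E
```

```text
t: 24.32
tool_pos: [448.5, -336.4, 112.1]
ee_rot: [-179.9, -0.1, 92.9]
force: [-0.2, -0.4, 0.7]
finger_gap: 35.8
```

View pics/side11.png

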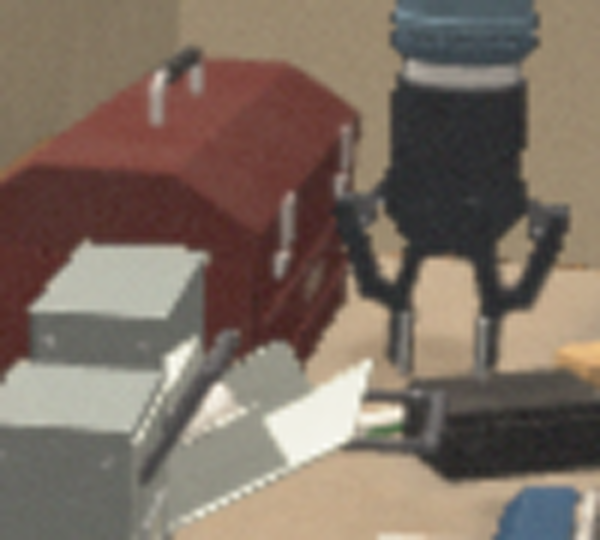

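View pics/top11.png

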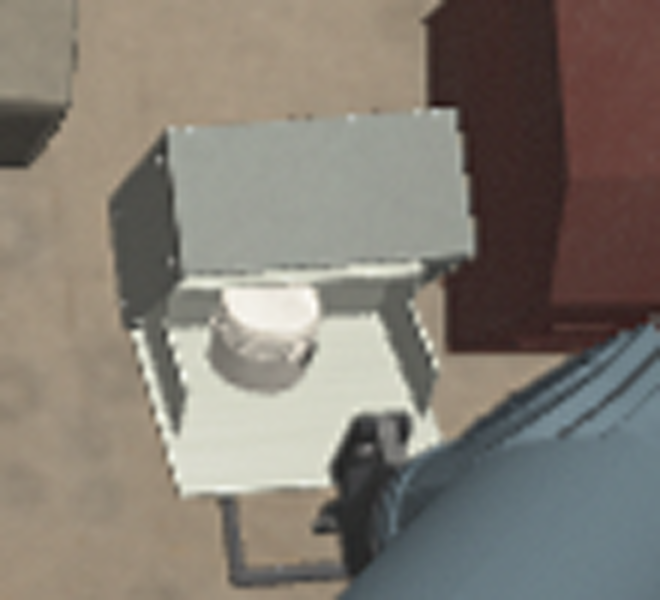

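Run:
```python
from h import *
H=np.array([598,-327,20.]);ex=np.array([.9983,.0576,0]);ez=np.array([0,0,1.])
for s in(50,58,70,80,125): # distance along panel
    P=H+ex*(-s*np.sin(1))+ez*(s*np.cos(1)); q=proj('top',P); print(s,P.round(),[(q[0]-320)*6,(q[1]-130)*6])
```

```text
50 [ 556. -329.   47.] [np.float64(275.76734266485084), np.float64(382.0242396592592)]
58 [ 549. -330.   51.] [np.float64(279.35347466812675), np.float64(392.833703630972)]
70 [ 539. -330.   58.] [np.float64(284.79261303815656), np.float64(409.22857425879374)]
80 [ 531. -331.   63.] [np.float64(289.3810972098522), np.float64(423.0593686337377)]
125 [ 493. -333.   88.] [np.float64(310.68200459619106), np.float64(487.2654242800688)]
```

```bash
python3 -m jog '[[[0,0.001,0.015],0],[[0,0,0.015],0],[[0,0,0.009],0],[[0,0,0],0],[[0,0,0],0]]'; python3 -m jog '[[[0,0,0],0],[[0,0,0],0],[[0,0,0],0],[[0,0,0],0]]' 0.0
```

```text
t: 25.05
tool_pos: [450.0, -337.5, 74.2]
ee_rot: [180.0, 0.0, 92.9]
force: [-0.4, -0.3, -0.2]
finger_gap: 35.9
t: 25.55
tool_pos: [449.9, -337.5, 74.4]
ee_rot: [180.0, 0.0, 92.9]
force: [-2.6, -0.0, 5.1]
finger_gap: 7.7
```

```bash
python3 -m jog '[[[0,0.0028,-0.0074],0],[[0,0.0035,-0.0072],0],[[0,0.0035,-0.0071],0],[[0,0,0],0]]' && python3 -m jog '[[[0,0.0041,-0.0068],0],[[0,0.0041,-0.0068],0],[[0,0.0048,-0.0063],0],[[0,0.0048,-0.0063],0],[[0,0,0],0]]'
```

```text
t: 26.05
tool_pos: [459.5, -336.7, 96.4]
ee_rot: [-180.0, -0.0, 92.9]
force: [-5.1, 0.4, 3.6]
finger_gap: 7.5
t: 26.68
tool_pos: [476.7, -335.6, 122.8]
ee_rot: [-179.9, -0.1, 92.9]
force: [-7.6, 2.0, 7.5]
finger_gap: 7.1
```

```bash
python3 -m jog '[[[0,0.0054,-0.0058],0],[[0,0.0055,-0.0058],0],[[0,0.006,-0.0053],0],[[0,0.006,-0.0052],0],[[0,0,0],0]]' && python3 -m jog '[[[0,0.0065,-0.0046],0],[[0,0.0065,-0.0046],0],[[0,0.0068,-0.004],0],[[0,0.0068,-0.004],0],[[0,0,0],0]]'
```

```text
t: 27.3
tool_pos: [498.4, -334.1, 145.2]
ee_rot: [-179.8, -0.2, 92.8]
force: [-13.1, 3.3, 13.7]
finger_gap: 7.5
t: 27.92
tool_pos: [526.5, -332.6, 163.4]
ee_rot: [-179.9, -0.2, 92.9]
force: [-11.0, 6.0, 17.9]
finger_gap: 6.9
```

Run:
```python
from h import *
for c,b in(('side',(210,110,310,200)),('top',(320,130,430,230))):
    p,d=read_camera(c);x0,y0,x1,y1=b
    q=cv2.resize(p[y0:y1,x0:x1,::-1],None,fx=6,fy=6,interpolation=cv2.INTER_CUBIC);cv2.imwrite(f'pics/{c}12.png',q)
print(read_state()['force'])
```

```text
[-9.70683625  6.20605979 16.71891031]
```

View pics/side12.png

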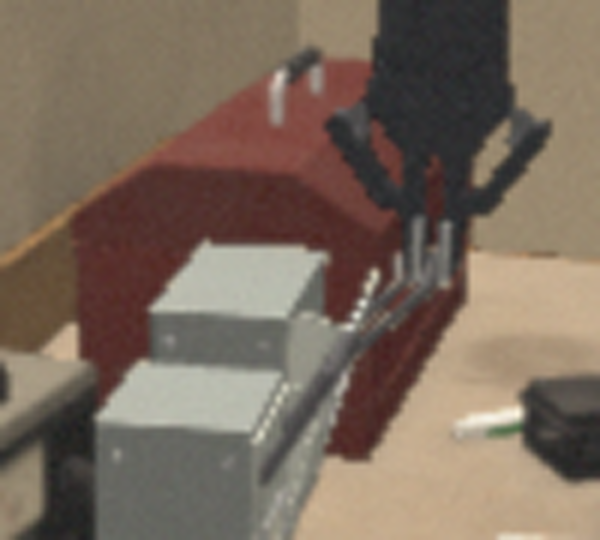

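View pics/top12.png

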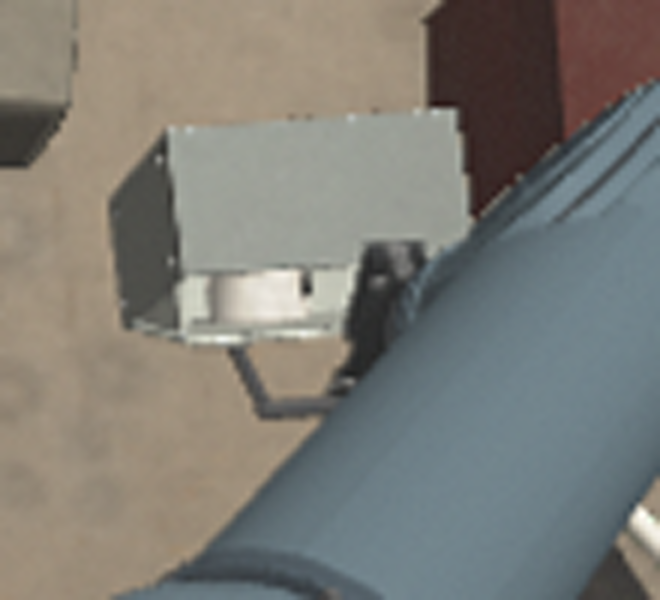

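```bash
python3 -m jog '[[[0,0.0072,-0.004],0],[[0,0.0073,-0.004],0],[[0,0.0075,-0.003],0],[[0,0.0075,-0.003],0],[[0,0,0],0]]'; python3 -m jog '[[[0,0.004,-0.001],0],[[0,0.004,-0.001],0],[[0,0,0],0],[[0,0,0],0]]'
```

```text
t: 28.65
tool_pos: [558.4, -330.3, 176.7]
ee_rot: [179.9, -0.1, 93.0]
force: [-2.2, 3.2, 6.7]
finger_gap: 7.1
t: 29.15
tool_pos: [564.1, -330.6, 178.4]
ee_rot: [-180.0, -0.1, 92.9]
force: [-7.8, 4.0, 7.8]
finger_gap: 7.1
```

Nudging on until the stop pushes back.

```bash
python3 -m jog '[[[0,0.003,0],0],[[0,0,0],0],[[0,0,0],0]]';python3 -m jog '[[[0,0.003,0],0],[[0,0,0],0],[[0,0,0],0]]'
```

```text
t: 29.52
tool_pos: [564.3, -330.6, 178.3]
ee_rot: [-179.7, -0.2, 92.8]
force: [-14.5, 6.0, 14.2]
finger_gap: 7.3
t: 29.9
tool_pos: [564.4, -330.6, 178.3]
ee_rot: [-179.4, -0.3, 92.7]
force: [-23.1, 7.4, 20.0]
finger_gap: 7.2
```

```bash
python3 -m jog '[[[0,-0.004,0],0],[[0,0,0],0],[[0,0,0],0],[[0,0,0],0]]' 0.04; python3 -m jog '[[[0,0,-0.02],0],[[0,0,-0.04],0],[[0,0,-0.04],0],[[0,0,0],0]]'; python3 -m jog '[[[0.05,-0.03,0],0],[[0.05,-0.03,0],0],[[0.05,-0.03,0],0],[[0.05,0,0],0],[[0,0,0],0]]'
python3 - <<'E'
from h import *
np.set_printoptions(precision=1,suppress=True)
for c,b in(('side',(150,130,320,290)),('top',(190,130,420,230))):
    p,d=read_camera(c);x0,y0,x1,y1=b
    q=cv2.resize(p[y0:y1,x0:x1,::-1],None,fx=3.4,fy=3.4,interpolation=cv2.INTER_CUBIC);cv2.imwrite(f'pics/{c}13.png',q)
    C=cloud(c,d,np.ones_like(d,bool))
    for n,y in(('wide',(-420,-250)),('narrow',(-190,-20))):
        P=C[((C>[500,y[0],166])&(C<[575,y[1],190])).all(1)]
        if len(P)>5:print(c,n,len(P),P.mean(0),np.percentile(P,[2,98],axis=0).ravel())
    print([(r['pixel'],round(r['conf'],2)) for r in landmark_of(c,'wide_handle')],proj(c,[563,-329,175]))
E
```

```text
t: 30.4
tool_pos: [567.0, -331.2, 177.3]
ee_rot: [180.0, 0.0, 92.9]
force: [0.1, -0.5, -0.4]
finger_gap: 40.6
t: 30.9
tool_pos: [568.0, -333.3, 282.4]
ee_rot: [179.6, 0.2, 92.9]
force: [-0.6, 0.1, -1.3]
finger_gap: 40.3
t: 31.52
tool_pos: [466.4, -131.9, 277.2]
ee_rot: [-180.0, -0.2, 93.3]
force: [0.7, -0.4, 0.7]
finger_gap: 39.8
side wide 33 [ 562.5 -315.4  175.7] [ 557.5 -373.1  166.6  568.2 -281.9  180.4]
side narrow 41 [ 532.9 -103.7  175.7] [ 527.6 -143.5  166.3  539.2  -79.2  179.8]
[([270.4, 149.8], 0.66), ([219.8, 246.3], 0.21)] [np.float64(271.12934447307333), np.float64(150.22549419964838)]
top wide 46 [ 566.6 -359.2  180.1] [ 562.3 -378.   176.3  571.7 -339.9  183.6]
top narrow 73 [ 534.4 -109.   179.2] [ 528.1 -138.6  173.9  540.6  -80.8  183.4]
[([378.0, 185.8], 0.56), ([298.5, 194.4], 0.44)] [np.float64(377.77854461685047), np.float64(184.21244011846787)]
```

View pics/side13.png

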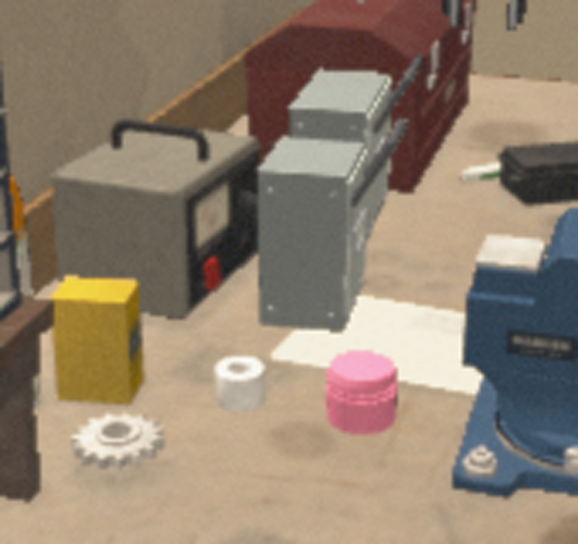

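View pics/top13.png

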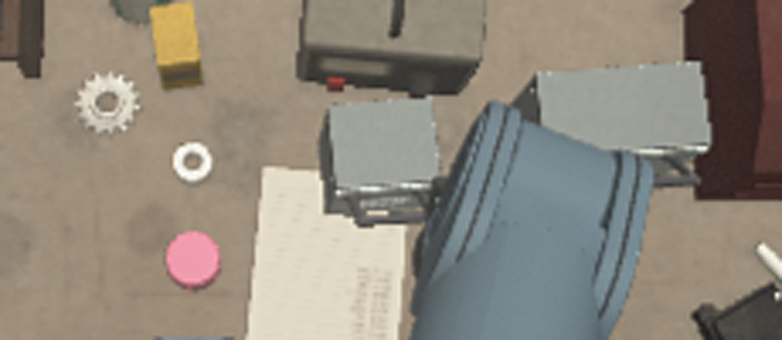

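```bash
python3 -m jog '[[[0,0,0],0],[[0,0,0],0],[[0,0,0],0]]'; python3 -c "
from bench import *
print(finish_job())"
```

```text
t: 32.1
tool_pos: [466.3, -136.6, 277.1]
ee_rot: [-180.0, 0.0, 92.8]
force: [-0.2, 0.3, 0.1]
finger_gap: 40.0
the job is handed in; nothing more can be done
None
```

I pulled the wide door down by its handle, put the white piston in the bin and let go of it. I then closed the door by the same handle and handed the job in at about 32 s. No verdict was reported.

- **Wide door:** while I pushed it shut, the tool stopped advancing against the stop at x ≈ 564 mm, with the push at 23 N. After I let go, the side depth put the handle at x ≈ 562.5 mm, where about 563 mm is expected when shut. The top camera saw only one end of the bar and gave 566.6 mm there.
- **Piston:** after release, the top picture showed it seated at the bottom of the bin. I saw it in the bin again with the door most of the way up. With the door shut it can't be seen, so its final rest was not checked.
- **Narrow door and other parts:** the narrow handle read 534.4 mm against 535.2 mm at the start. The sprocket and spacer, and the pink look-alike, are where they were. The final crops did not cover the bearing and tape roll, but the arm never worked near them.
- **One thing off:** while closing, the vertical force reached about 18–20 N because the tool's arc ran slightly low. This stayed well inside the limits.

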